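# Crank the berry spinner at its gentle speed and stop it at the spout

### The arm

A 6-joint arm with a two-finger parallel gripper is mounted at the origin on the work surface. World frame = base frame: x ahead of the robot, y to its left, z up, the work surface at z = 0. Lengths are in mm, angles in rad, forces in N, time in s.
With the tool pointing down it reaches from about 275 to 750 mm from the base axis. Payload 10.2 kg.
Tool frame: the origin (TCP) lies between the finger pads; the fingertips stand 8 mm ahead of it and the grasp point (between the pads) lies 11 mm behind it; z points along the fingers, y is the line along which they close (so a half turn about z gives the same grasp; the last joint's range is limited). The gripper opens to 85 mm and grips with 20 to 120 N. Pads are 22 mm wide; open, the fingers measure 114 mm over their backs; the gripper's body (76 mm by 85 mm) begins 54 mm behind the grasp point. The pads swing forward as they close: fully open they stand 13 mm farther back than shut.
Start: joints at [0.995, 0.313, 1.498, -0, 1.331, -0.223], TCP at [181.414, 492.666, 239.294] pointing down, gripper open.
Joint ranges: [-2.94, 2.94], [-0.97, 2.17], [0.19, 2.56], [-1.23, 4.37], [0.02, 3.11], [-2.88, 2.88]. Speed limits (rad/s): [2.39, 2.39, 3.01, 3.14, 3.14, 3.14].

### API

Orientations are given as a unit quaternion [w, x, y, z].
In Python, from rig import * gives the robot as it stands.
- The arm moves only by the shell command python3 -m handwheel 'ROWS' [FORCE]. ROWS is JSON, a list that holds one entry, the list of rows, each a list of 7 numbers: the shift along the world's x, y, z in mm, then the turn, a rotation vector about the world's x, y, z in degrees, then the opening, from -1 (shut) to 1 (fully open). A call has 1 to 8 rows; each row shifts and turns the commanded pose from where the row before left it; what a row does not reach is not made up. A row lasts 1/8 s, in which the tool goes at most 62.5 mm and 10.7 degrees, less where a joint would pass 70% of its speed; a pose out of reach is approached as far as the arm can. A call is refused whole if a number of a shift passes 62.5 or a number of a turn 10.7, either way. A call with a gripper value outside its range is refused whole. The fingers move at their own pace and stop on an object; FORCE is the grip in N (left out, the last holds). Time passes only in rows, so rows that do not move let the fingers close. It gives the time, the measured TCP pose, the force, the opening and the grip force at its end, in the units of the state.
- sense(): the state, without advancing time (a new reading comes with each control period).
- capture(name): name is "side" or "top" or "wrist"; returns a dict with "image" (480x640x3 uint8, red, green, blue), "fx", "fy", "cx", "cy" (pixels), "rvec" (rotation vector, rad) and "tvec" (3), from world to camera coordinates, as OpenCV has them; the wrist camera has in their place "hand_eye" (4x4, takes a point from camera to tool coordinates, whose origin is the TCP and whose axes are the flange's). Camera axes: x right, y down, z forward; pixel columns grow to the right and rows downward; lengths in mm; the calibration is good to about 2 mm. The wrist camera is an equidistant fisheye: a pixel r from the principal point sees the ray r / f radians off the axis. A picture is of the moment at which its call begins: read the wrist's pose just before it. There is no depth.
- finish_job(): hands the job in; it is judged then, once.
The state is a dict: "time_s": time; "joints": joint angles; "dq": joint speeds; "tau": joint torques, N m; "eef_pos": TCP position; "ee_rot": TCP orientation; "force": force on the tool from outside, world axes, zero at the start; "wrist_torque": the same for the moment, N m; "grip_width": opening from 0.0 (shut) to 1.0 (fully open); "grip_force": force on a finger pad.
Only numpy, scipy, OpenCV 4.12 (cv2) and the standard library are available. Lean on these libraries where they do the work, as an engineer would, in place of code of your own. Each camera call takes 0.05 s, during which the arm holds its last target. There are 200 camera calls.

### The job

Turn the crank of the berry spinner counter-clockwise (seen from above) until the steel basket itself, not just the crank, goes round at about 24 turns a minute, and keep the basket between 21 and 27 turns a minute for at least seven seconds without a break, never letting it race above 31. Then bring the basket to a standstill with its orange tab pointing at the blue spout of the tub, let go of the crank and leave everything at rest. Leave the drag shoe in its clip and the other things on the counter alone.

Things in the scene. Friction and masses are not known exactly. Their poses are not given: they have to be found in the camera images.
- spinner: The fixed white tub of the berry spinner, round, 260 mm across and 115 mm high. Origin: centre of its underside on the counter; its z axis is the vertical spin axis of basket and crank, its x axis points horizontally to the blue spout.
- spout_mark (a point): Middle of the top of the blue spout, a block 45 mm long (radially) and 24 mm wide on the tub's rim, 150 mm from the spin axis and 115 mm above the counter.
- basket (a joint): Angle of the basket about the spin axis, rad, growing counter-clockwise seen from above, counting on over full turns (never wrapped); at 0, 2 pi, 4 pi ... the orange tab points at the spout. 24 turns a minute = 2.5 rad/s. Driven only through the crank's fluid clutch: it follows changes of crank speed with a time constant of about 1 s and runs on after the crank stops.
- basket_tab (a point): Outer end of the flat orange tab on the basket's clear lid, 119 mm from the spin axis, 120 mm up; tab 36 mm long radially, 24 mm wide; 31 mm inwards of spout_mark when it points at the spout. Basket with berries, lid and tab turn as one, 240 mm across, nominally 2.6 kg and 0.016 kg m2 (up to a third off); bearing drag about 0.003 N m per rad/s.
- knob_mid (a point): Grip point on the axis of the crank's blue knob, 60 mm from the spin axis, 184 mm up. Knob: upright, 32 mm in diameter, from 156 to 202 mm, free to spin on its pin (the gripper need not turn). Flat black crank arm below, top at 154 mm, hub 156 mm. Turns endlessly. Fluid clutch to basket: torque about 0.012 N m per rad/s of crank minus basket speed, no fixed angle between them.
- drag_shoe: Yellow 18 g drag shoe with felt sole, 30 x 46 x 20 mm, loose in a grey clip on the side of the tub away from the spout, 85 mm from the spin axis, top 139 mm up. Its weight makes it rub on the lid and brake the basket with a dry friction of nominally 0.0125 N m, in truth 0.4 to 2.3 times that: a slow crank does not move the basket at all. Leave it in its clip.
- tiffin: Two-tier steel tiffin with wire handle, 120 mm wide, 148 mm high, standing on the counter; origin at the centre of its underside. Leave alone.
- spoon: Orange plastic spoon lying on the counter. Leave alone.
- sipper: Black sipper bottle, 72 mm in diameter, 210 mm high; origin at the centre of its underside. Leave alone.
- glass_bowl: Glass bowl, 130 mm across, 60 mm high. Leave alone.
- steel_cup: Steel cup, 72 mm across, 80 mm high. Leave alone.

How it is judged (in metres and radians):
On the way, in this order (a step that is already met when the one before it is completed fails the run):
1. the basket turns counter-clockwise at 24 turns a minute, give or take 4 (2.09 to 2.93 rad/s), for 6.5 s without a break (velocity of joint basket between 2.09 and 2.93 rad/s), for 6.5 s.
2. the basket stands still with its orange tab at the spout (velocity of joint basket between -0.12 and 0.12 rad/s and horizontal distance between basket_tab and spout_mark below 0.042 m), for 0.5 s.
At the end, for the whole second after the job is handed in: The basket stands still (under 0.12 rad/s) with the outer end of its orange tab within 42 mm (horizontally) of the middle of the spout, which is about 0.2 rad either side of pointing straight at it; the crank is let go and the other things are at rest (all of step 2 and linear speed of each of tiffin, spoon, sipper, glass_bowl, steel_cup below 0.03 m/s); the robot touches nothing.
It fails at once if the drag shoe is taken out of its clip (z of drag_shoe in the frame of spinner above 0.127 m).
It fails at once if the basket races above 32.5 turns a minute (3.4 rad/s) (velocity of joint basket above 3.4 rad/s).
It fails at once if another thing on the counter is shoved more than 30 mm or knocked over (distance of any of tiffin, spoon, sipper, glass_bowl, steel_cup from where it was at the start of the episode above 0.03 m or angle between any of tiffin, sipper, glass_bowl, steel_cup's own z axis and vertical above 0.4 rad).
It also fails if it takes over 67 s, if anything falls off the work surface, if the arm or the gripper's body presses on something with over 40 N, if the wrist force passes 120 N, or if a joint passes its speed limit or range.

## Working session

There is one attempt and no reset: what is moved stays moved. The work goes in short steps, Python scripts to look and compute and a shell command to move; the robot and the scene stay as the last step left them, time stands still between calls to the robot, and variables do not carry over. Pictures are saved under pics/ and viewed, at most 10 in all, crops included, and the job is handed in when it is done.

```bash
mkdir -p pics; ls; python3 - <<'E'
from rig import *
import cv2
s=sense();print(s)
for n in("side","top"):
    c=capture(n);cv2.imwrite(f"pics/{n}0.png",c["image"][:,:,::-1])
    print(n,{k:v for k,v in c.items() if k!="image"})
E
```

```text
pics
{'time_s': 0.0, 'joints': array([ 9.94550760e-01,  3.13473668e-01,  1.49844384e+00,  1.34848673e-05,
        1.33099208e+00, -2.23417278e-01]), 'dq': array([-1.87279759e-03,  2.25321802e-03, -1.29274962e-03, -9.91576847e-05,
        3.49914678e-04, -8.62876865e-04]), 'tau': array([-3.91747235e-04, -4.12252343e+01, -2.59744102e+01, -2.20333741e-04,
        4.15917064e-03,  4.02602410e-06]), 'eef_pos': array([181.29487345, 492.44192439, 238.72041434]), 'ee_rot': array([-2.62348165e-04,  1.75502051e-01,  9.84478845e-01, -6.03980858e-04]), 'force': array([ 0.48532706, -0.47320918,  0.39786239]), 'wrist_torque': array([-0.03290093, -0.03976513, -0.01751884]), 'grip_force': 0.0, 'grip_width': 1.002229337137161}
side {'fx': 443.6638774120041, 'fy': 443.6638774120041, 'cx': 314.01941924168193, 'cy': 242.19260248822522, 'rvec': array([-0.0058798 , -2.7391966 ,  1.48917106]), 'tvec': array([ 520.76291678,  100.54740082, 1013.80584091])}
top {'fx': 483.3338822068931, 'fy': 483.3338822068931, 'cx': 321.9991163818978, 'cy': 236.14028140750187, 'rvec': array([ 2.1616019 , -2.14548371,  0.13709867]), 'tvec': array([ -10.90289623,  551.64307392, 1083.40801808])}
```

View pics/top0.png

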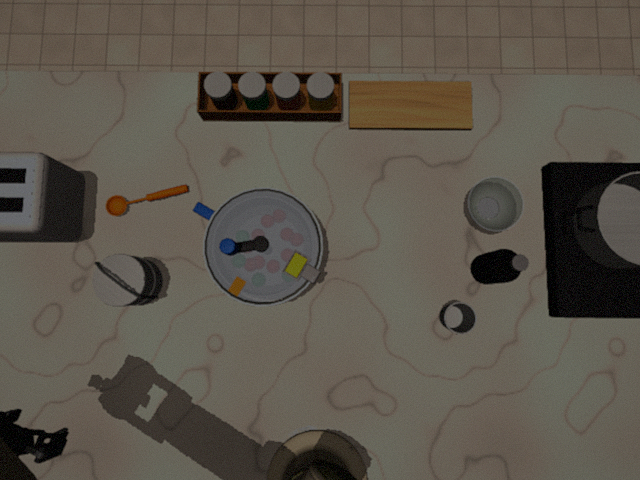

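View pics/side0.png

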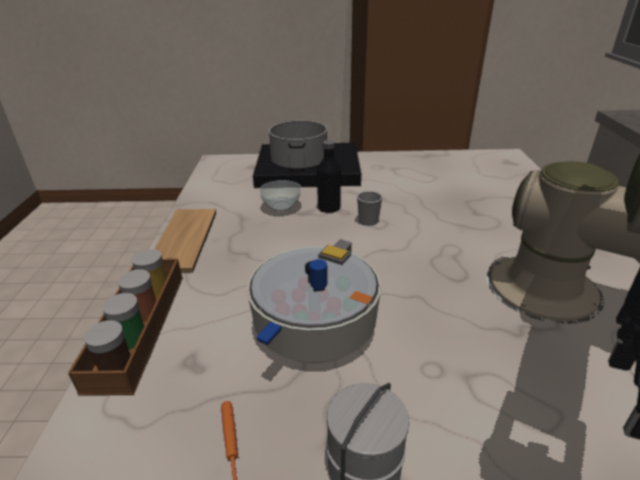

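Top view: knob (228,246), hub about (262,243), spout (203,211), tab (237,286), shoe (297,264). Side view: knob (318,275), spout (270,332), tab (362,297). Next I triangulate these from colour masks.

```bash
cat > h.py <<'E'
import numpy as np, cv2
from rig import *
from scipy.spatial.transform import Rotation as R
HSV={"blue":((105,120,40),(125,255,255)),"orange":((4,150,90),(17,255,255)),"yellow":((22,130,90),(34,255,255))}
def blobs(im,col,amin=25):
    m=cv2.inRange(cv2.cvtColor(im,cv2.COLOR_RGB2HSV),*HSV[col])
    n,l,st,ce=cv2.connectedComponentsWithStats(m)
    return [(ce[i].round(1),st[i].tolist()) for i in range(1,n) if st[i][4]>=amin]
def ray(c,p):
    M=cv2.Rodrigues(c["rvec"])[0]; t=np.array(c["tvec"])
    d=M.T@np.array([(p[0]-c["cx"])/c["fx"],(p[1]-c["cy"])/c["fy"],1]); return -M.T@t,d/np.linalg.norm(d)
def onz(c,p,z):
    o,d=ray(c,p); return o+d*(z-o[2])/d[2]
def tri(c1,p1,c2,p2):
    (a,u),(b,v)=ray(c1,p1),ray(c2,p2)
    s=np.linalg.lstsq(np.c_[u,-v],b-a,rcond=None)[0]
    x,y=a+s[0]*u,b+s[1]*v; return (x+y)/2,np.linalg.norm(x-y)
E
python3 - <<'E'
from h import *
S=capture("side");T=capture("top")
for n,c in(("side",S),("top",T)):
    for k in HSV: print(n,k,[(b[0].tolist(),b[1]) for b in blobs(c["image"],k)])
E
```

```text
side blue [([317.6, 273.7], [309, 260, 18, 30, 443]), ([268.4, 332.5], [257, 322, 24, 22, 291])]
side orange [([360.6, 297.0], [351, 292, 20, 11, 126]), ([229.2, 433.5], [222, 402, 15, 78, 618])]
side yellow [([334.5, 251.3], [323, 246, 23, 12, 162])]
top blue [([203.2, 210.5], [194, 203, 20, 17, 180]), ([227.1, 245.7], [220, 238, 15, 16, 187])]
top orange [([370.4, 87.5], [350, 81, 45, 15, 322]), ([421.4, 84.7], [413, 82, 19, 8, 62]), ([433.8, 97.0], [399, 82, 59, 28, 420]), ([454.3, 85.8], [448, 83, 15, 7, 34]), ([467.3, 95.7], [463, 86, 8, 19, 63]), ([395.8, 91.1], [391, 88, 10, 7, 25]), ([459.1, 99.8], [454, 94, 10, 11, 34]), ([368.1, 101.5], [350, 98, 35, 8, 101]), ([399.7, 102.8], [380, 98, 36, 11, 150]), ([423.7, 118.6], [415, 116, 19, 6, 38]), ([141.3, 198.3], [106, 185, 81, 29, 556]), ([237.5, 280.9], [232, 277, 14, 8, 33]), ([238.3, 288.1], [234, 284, 11, 10, 28])]
top yellow [([295.7, 264.7], [286, 253, 21, 25, 289])]
```

```bash
python3 - <<'E'
from h import *
np.set_printoptions(precision=1,suppress=True)
S=capture("side");T=capture("top")
kn=tri(S,(317.6,273.7),T,(227.1,245.7));kt=tri(S,(318,265),T,(227.1,245.7))
sp=tri(S,(268.8,331),T,(203.5,210.3));tb=tri(S,(360.6,297),T,(237.2,286));ys=tri(S,(334.5,251.3),T,(295.7,264.7))
for n,v in zip("knob knobtop spout tab shoe".split(),(kn,kt,sp,tb,ys)):print(n,*v)
print("cams",ray(S,(0,0))[0],ray(T,(0,0))[0])
print("top-plane: knob@202",onz(T,(227.5,245.5),202),"spout@115",onz(T,(203.2,210.5),115),"tab@120",onz(T,(237.2,286),120),"shoe@139",onz(T,(295.7,264.7),139))
print("hub@156",onz(T,(262,243),156))
print("side-plane: spout",onz(S,(268.8,331),115),"tab",onz(S,(360.6,297),120))
# rim ellipse in the top view: outer extents
for p in((206,246),(326,246),(264,189),(264,303)):print("rim",p,onz(T,p,115))
print("tiffin",onz(T,(125,280),148),"sipper",onz(T,(518,262),210))
c=capture("wrist");cv2.imwrite("pics/w0.png",c["image"][:,:,::-1]);print(c["hand_eye"],c["fx"],c["cx"],c["cy"])
E
```

```text
knob [510.5 183.  182.3] 2.8353246650055444
knobtop [509.1 179.8 198.5] 2.058661067570172
spout [594.7 250.5 113.1] 3.126488678800227
tab [432.3 171.6 118.9] 1.8717794508751566
shoe [476.7  47.5 136.9] 2.5385757820352635
cams [499.8 800.3 647.2] [ 407.4   -9.7 1145.5]
top-plane: knob@202 [510.2 178.3 202. ] spout@115 [595.5 250.7 115. ] tab@120 [433.3 171.3 120. ] shoe@139 [477.9  47.3 139. ]
hub@156 [520.9 116.5 156. ]
side-plane: spout [592.8 252.8 115. ] tab [431.6 173.  120. ]
rim (206, 246) [518.2 241.7 115. ]
rim (326, 246) [520.1 -15.7 115. ]
rim (264, 189) [644.  120.1 115. ]
rim (264, 303) [398.1 114.4 115. ]
tiffin [443.1 397.7 148. ] sipper [ 481.3 -387.3  210. ]
[[   0.    -1.    -0.3   65.2]
 [   1.     0.     0.     1. ]
 [  -0.    -0.3    1.  -134.6]
 [   0.     0.     0.     1. ]] 371.64829954431775 322.36083840673734 235.28274383326684
```

```bash
python3 -m handwheel '[[[41,-39,0,0,0,0,1],[41,-39,0,0,0,0,1],[41,-39,0,0,0,0,1],[41,-39,0,0,0,0,1],[41,-39,0,0,0,0,1],[41,-39,0,0,0,0,1],[41,-39,0,0,0,0,1],[33,-38,0,0,0,0,1]]]' 20
cat >> h.py <<'E'
def wray(p,c,s):
    d=np.array([p[0]-c["cx"],p[1]-c["cy"]]);r=np.hypot(*d);th=r/c["fx"]
    v=np.r_[np.sin(th)*d/max(r,1e-9),np.cos(th)]
    q=s["ee_rot"];M=R.from_quat([q[1],q[2],q[3],q[0]]).as_matrix();H=np.array(c["hand_eye"])
    return s["eef_pos"]+M@H[:3,3],M@H[:3,:3]@v
def wz(p,c,s,z):
    o,d=wray(p,c,s);return o+d*(z-o[2])/d[2]
E
python3 - <<'E'
from h import *
s=sense();c=capture("wrist");cv2.imwrite("pics/w1.png",c["image"][:,:,::-1]);print(s["time_s"],s["eef_pos"],s["joints"])
for k in HSV: print(k,[(b[0].tolist(),b[1]) for b in blobs(c["image"],k)])
for n in("side","top"):
    d=capture(n);cv2.imwrite(f"pics/{n}1.png",d["image"][:,:,::-1])
E
```

```text
time_s: 1.35
eef_pos: [502.7, 180.0, 239.2]
ee_rot: [0.0, 0.176, 0.984, 0.0]
force: [1.0, 0.5, -0.3]
grip_width: 0.998
grip_force: 0.0
1.35 [502.68182968 180.04230705 239.20934793] [ 1.24340211e-01  3.32671883e-01  1.47085776e+00  4.02909028e-05
  1.33802225e+00 -1.09317208e+00]
blue [([324.6, 274.8], [295, 235, 60, 76, 3320]), ([427.3, 299.4], [418, 286, 27, 28, 320]), ([461.7, 295.9], [453, 290, 17, 14, 148])]
orange [([275.2, 141.5], [256, 114, 40, 55, 1659]), ([551.0, 248.3], [482, 197, 125, 107, 2110]), ([491.3, 438.8], [485, 432, 10, 19, 38])]
yellow [([141.0, 265.6], [124, 235, 35, 63, 1972])]
```

View pics/w1.png

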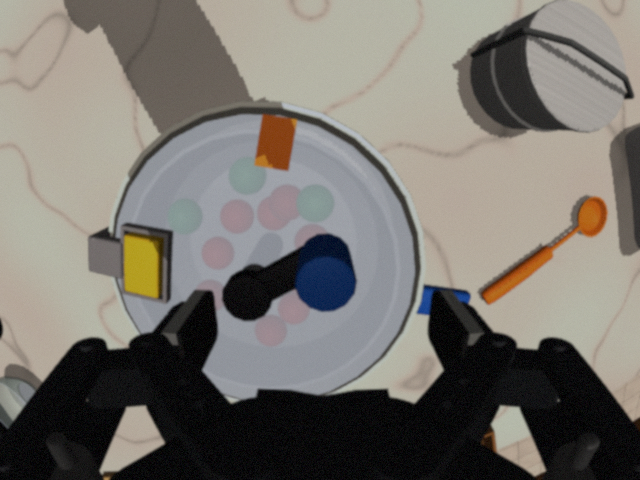

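View pics/side1.png

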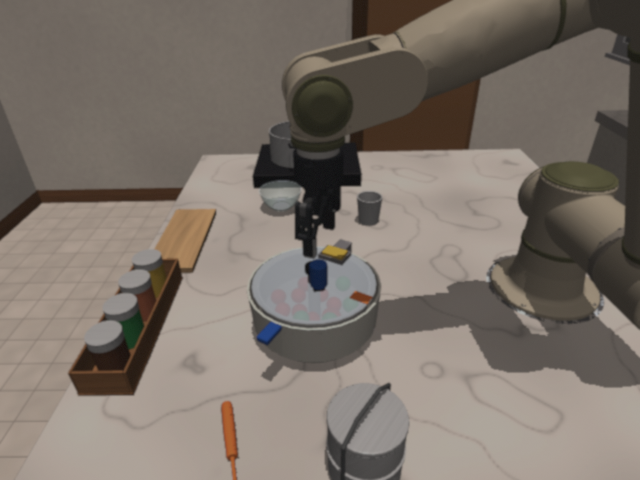

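Wrist view: hub (246,293), knob top (326,280), tab (277,142), shoe (147,267), spout half hidden by a finger at (443,300). The side view still shows the tab at (361,297) below the gripper. I'll refine the centre from these.

```bash
python3 - <<'E'
from h import *
np.set_printoptions(precision=1,suppress=True)
s=sense();c=capture("wrist");T=capture("top");S=capture("side")
print("knob",wz((326,280),c,s,202),"hub",wz((246,293),c,s,156),"tabmid",wz((277,142),c,s,120),"shoe",wz((146,267),c,s,139))
def t2(p,d,q):
    (a,u),(b,v)=wray(p,c,s),ray(d,q);u=u/np.linalg.norm(u);k=np.linalg.lstsq(np.c_[u,-v],b-a,rcond=None)[0]
    x,y=a+k[0]*u,b+k[1]*v;return (x+y)/2,np.linalg.norm(x-y)
print("knobtop W+side",t2((326,280),S,(318,265)),"tab",t2((277,142),S,(360.6,297)))
# rim: outer white edge points read off the wrist picture, height 115
P=np.array([wz(p,c,s,115)[:2] for p in((116,200),(190,118),(285,104),(350,128),(405,190),(423,255),(415,300))])
A=np.c_[2*P,np.ones(len(P))];x=np.linalg.lstsq(A,(P**2).sum(1),rcond=None)[0];print("rim centre",x[:2],np.sqrt(x[2]+x[:2]@x[:2]))
E
```

```text
knob [508.4 181.  202. ] hub [517.2 122.9 156. ] tabmid [435.1 173.5 120. ] shoe [480.1  52.4 139. ]
knobtop W+side (array([508.7, 180.9, 199.5]), np.float64(1.3065036921552067)) tab (array([433.4, 173.7, 120.7]), np.float64(3.4431825791821944))
rim centre [518.9 121.9] 125.71170307107887
```

```bash
python3 -m handwheel '[[[6,1,-20,0,0,0,1],[0,0,-30,0,0,0,1],[0,0,-14,0,0,0,1],[0,0,0,0,0,0,-1],[0,0,0,0,0,0,-1],[0,0,0,0,0,0,-1],[0,0,0,0,0,0,-1]]]' 25
python3 - <<'E'
from h import *
s=sense();print(s["eef_pos"],s["force"],s["wrist_torque"])
for n in("side","top"):
    d=capture(n);cv2.imwrite(f"pics/{n}2.png",d["image"][:,:,::-1]);print(n,[(b[0].tolist(),b[1][4]) for b in blobs(d["image"],"orange")+blobs(d["image"],"blue")])
E
python3 -c "
import cv2,numpy as np
a=cv2.imread('pics/side2.png')[180:420,180:500];b=cv2.imread('pics/top2.png')[150:390,120:440]
cv2.imwrite('pics/c2.png',np.hstack([a,b]))"
```

```text
time_s: 2.52
eef_pos: [507.9, 182.7, 176.3]
ee_rot: [0.001, 0.175, 0.984, 0.0]
force: [0.4, -0.3, 4.0]
grip_width: 0.364
grip_force: 27.6
[507.90531922 182.6935298  176.26738666] [ 0.40653243 -0.31255167  3.98059546] [-0.04738629  0.0264985  -0.00171925]
side [([360.6, 297.3], 107), ([229.3, 433.5], 618), ([268.4, 332.5], 292)]
top [([381.5, 86.9], 381), ([443.1, 95.4], 379), ([355.3, 102.4], 29), ([381.4, 102.1], 42), ([399.5, 102.7], 89), ([415.6, 104.4], 44), ([441.7, 106.9], 37), ([426.7, 119.0], 36), ([139.4, 199.2], 625)]
```

View pics/c2.png

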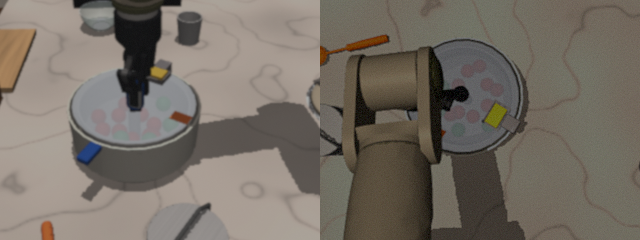

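Gripped: the opening reads about 31 mm, matching the 32 mm knob, and the tab is visible at (361,297) in the side view. Next is a look helper, then the spin-up.

```bash
cat > look.py <<'E'
from h import *
C=np.array([518,122.5]);SP=59.7
def tabs(cams=("side","wrist")):
    for n in cams:
        s=sense();c=capture(n)
        for p,st in blobs(c["image"],"orange",20):
            q=(wz(p,c,s,120) if n=="wrist" else onz(c,p,120))[:2]-C; r=np.hypot(*q)
            if 85<r<118: return s,n,round(r),round((np.degrees(np.arctan2(q[1],q[0]))-SP)%360,1),st[4]
    return sense(),"none",0,float("nan"),0
if __name__=="__main__":
    s,n,r,a,A=tabs()
    q=s["eef_pos"][:2]-C
    print(f"LOOK t={s['time_s']:.3f} tab={a}deg r={r} {n} area={A} | crank={np.degrees(np.arctan2(q[1],q[0])):.1f} r={np.hypot(*q):.1f} z={s['eef_pos'][2]:.1f} F={np.round(s['force'],1)} grip={s['grip_width']:.3f}")
E
python3 look.py
python3 -m handwheel '[[[-8,-3,0,0,0,0,-1],[-17,-9,0,0,0,0,-1],[-18,-20,0,0,0,0,-1],[-6,-28,0,0,0,0,-1],[8,-30,0,0,0,0,-1],[22,-22,0,0,0,0,-1],[30,-8,0,0,0,0,-1],[30,8,0,0,0,0,-1]]]' 25; python3 look.py
```

```text
LOOK t=2.625 tab=89.2deg r=101 side area=105 | crank=99.5 r=61.0 z=176.2 F=[-0.2  0.1  6. ] grip=0.368
time_s: 3.68
eef_pos: [548.6, 71.3, 175.6]
ee_rot: [-0.001, 0.176, 0.984, 0.002]
force: [-14.4, 20.4, 7.7]
grip_width: 0.368
grip_force: 28.7
LOOK t=3.675 tab=124.4deg r=101 side area=102 | crank=-59.1 r=59.6 z=175.6 F=[-14.4  20.4   7.7] grip=0.368
```

```bash
python3 -m handwheel '[[[22,22,0,0,0,0,-1],[8,30,0,0,0,0,-1],[-8,30,0,0,0,0,-1],[-22,22,0,0,0,0,-1],[-30,8,0,0,0,0,-1],[-30,-8,0,0,0,0,-1],[-22,-22,0,0,0,0,-1],[-8,-30,0,0,0,0,-1]]]'; python3 look.py
```

```text
time_s: 4.72
eef_pos: [455.4, 123.7, 176.1]
ee_rot: [-0.002, 0.174, 0.985, 0.001]
force: [-0.8, -0.0, 9.5]
grip_width: 0.363
grip_force: 28.7
LOOK t=4.725 tab=208.2deg r=103 side area=63 | crank=178.9 r=62.6 z=176.1 F=[-0.8 -0.   9.5] grip=0.363
```

```bash
python3 -m handwheel '[[[8,-30,0,0,0,0,-1],[22,-22,0,0,0,0,-1],[30,-8,0,0,0,0,-1],[30,8,0,0,0,0,-1],[22,22,0,0,0,0,-1],[8,30,0,0,0,0,-1],[-8,30,0,0,0,0,-1],[-22,22,0,0,0,0,-1]]]'; python3 look.py
```

```text
time_s: 5.78
eef_pos: [547.3, 173.8, 175.8]
ee_rot: [-0.001, 0.175, 0.985, -0.003]
force: [-13.9, -22.5, 9.8]
grip_width: 0.363
grip_force: 29.7
LOOK t=5.775 tab=312.8deg r=102 side area=109 | crank=60.3 r=59.1 z=175.8 F=[-13.9 -22.5   9.8] grip=0.363
```

```bash
python3 -m handwheel '[[[-38,8,0,0,0,0,-1],[-34,-15,0,0,0,0,-1],[-19,-32,0,0,0,0,-1],[4,-37,0,0,0,0,-1],[25,-28,0,0,0,0,-1],[36,-8,0,0,0,0,-1],[34,15,0,0,0,0,-1],[19,32,0,0,0,0,-1]]]'; python3 look.py
```

```text
time_s: 6.82
eef_pos: [576.2, 109.7, 176.0]
ee_rot: [-0.001, 0.176, 0.984, 0.0]
force: [-20.6, 4.0, 11.2]
grip_width: 0.368
grip_force: 29.0
LOOK t=6.825 tab=77.5deg r=100 side area=135 | crank=-12.4 r=59.6 z=176.0 F=[-20.6   4.   11.2] grip=0.368
```

```bash
python3 -m handwheel '[[[-4,37,0,0,0,0,-1],[-25,28,0,0,0,0,-1],[-36,8,0,0,0,0,-1],[-34,-15,0,0,0,0,-1],[-19,-32,0,0,0,0,-1],[4,-37,0,0,0,0,-1],[25,-28,0,0,0,0,-1],[36,-8,0,0,0,0,-1]]]'; python3 look.py
```

```text
time_s: 7.88
eef_pos: [523.1, 60.9, 176.4]
ee_rot: [0.001, 0.177, 0.984, -0.0]
force: [-2.5, 22.3, 4.6]
grip_width: 0.366
grip_force: 29.2
LOOK t=7.925 tab=224.1deg r=88 wrist area=29 | crank=-82.0 r=61.3 z=176.2 F=[-1.6 -1.8 12.4] grip=0.366
```

```bash
python3 -m handwheel '[[[34,15,0,0,0,0,-1],[19,32,0,0,0,0,-1],[-4,37,0,0,0,0,-1],[-25,28,0,0,0,0,-1],[-36,8,0,0,0,0,-1],[-34,-15,0,0,0,0,-1],[-19,-32,0,0,0,0,-1],[4,-37,0,0,0,0,-1]]]'; python3 look.py
```

```text
time_s: 8.98
eef_pos: [459.7, 98.5, 176.3]
ee_rot: [-0.001, 0.175, 0.985, 0.0]
force: [14.9, 6.4, -1.6]
grip_width: 0.369
grip_force: 28.5
LOOK t=8.975 tab=7.5deg r=100 side area=147 | crank=-157.6 r=63.0 z=176.3 F=[14.9  6.4 -1.6] grip=0.369
```

```bash
python3 -m handwheel '[[[25,-28,0,0,0,0,-1],[36,-8,0,0,0,0,-1],[34,15,0,0,0,0,-1],[19,32,0,0,0,0,-1],[-4,37,0,0,0,0,-1],[-25,28,0,0,0,0,-1],[-36,8,0,0,0,0,-1],[-34,-15,0,0,0,0,-1]]]'|grep force; python3 look.py; python3 -m handwheel '[[[-19,-32,0,0,0,0,-1],[4,-37,0,0,0,0,-1],[25,-28,0,0,0,0,-1],[36,-8,0,0,0,0,-1],[34,15,0,0,0,0,-1],[19,32,0,0,0,0,-1],[-4,37,0,0,0,0,-1],[-25,28,0,0,0,0,-1]]]'|grep force; python3 look.py
```

```text
force: [16.4, -19.4, 0.5]
grip_force: 28.8
LOOK t=10.025 tab=157.9deg r=101 side area=70 | crank=132.5 r=61.6 z=176.4 F=[ 16.4 -19.4   0.5] grip=0.366
force: [-14.2, -26.2, 12.7]
grip_force: 30.9
LOOK t=11.075 tab=307.8deg r=102 side area=109 | crank=61.4 r=59.3 z=176.3 F=[-14.2 -26.2  12.7] grip=0.367
```

```bash
python3 -m handwheel '[[[-36,8,0,0,0,0,-1],[-34,-15,0,0,0,0,-1],[-19,-32,0,0,0,0,-1],[4,-37,0,0,0,0,-1],[25,-28,0,0,0,0,-1],[36,-8,0,0,0,0,-1],[34,15,0,0,0,0,-1],[19,32,0,0,0,0,-1]]]'|grep force; python3 look.py;  python3 -m handwheel '[[[-4,37,0,0,0,0,-1],[-25,28,0,0,0,0,-1],[-36,8,0,0,0,0,-1],[-34,-15,0,0,0,0,-1],[-19,-32,0,0,0,0,-1],[4,-37,0,0,0,0,-1],[25,-28,0,0,0,0,-1],[36,-8,0,0,0,0,-1]]]'|grep force; python3 look.py
```

```text
force: [-21.6, 4.5, 12.9]
grip_force: 29.5
LOOK t=12.125 tab=100.7deg r=101 side area=119 | crank=-12.4 r=59.7 z=176.2 F=[-21.6   4.5  12.9] grip=0.367
force: [-1.4, 23.0, 6.5]
grip_force: 29.6
LOOK t=13.175 tab=252.6deg r=102 side area=74 | crank=-85.1 r=61.9 z=176.6 F=[-1.4 23.   6.5] grip=0.366
```

```bash
python3 -m handwheel '[[[34,15,0,0,0,0,-1],[19,32,0,0,0,0,-1],[-4,37,0,0,0,0,-1],[-25,28,0,0,0,0,-1],[-36,8,0,0,0,0,-1],[-34,-15,0,0,0,0,-1],[-19,-32,0,0,0,0,-1],[4,-37,0,0,0,0,-1]]]'|grep force; python3 look.py; python3 -m handwheel '[[[25,-28,0,0,0,0,-1],[36,-8,0,0,0,0,-1],[34,15,0,0,0,0,-1],[19,32,0,0,0,0,-1],[-4,37,0,0,0,0,-1],[-25,28,0,0,0,0,-1],[-36,8,0,0,0,0,-1],[-34,-15,0,0,0,0,-1]]]'|grep force; python3 look.py
```

```text
force: [16.1, 6.4, -0.4]
grip_force: 29.0
LOOK t=14.225 tab=45.3deg r=100 side area=151 | crank=-157.6 r=62.8 z=176.4 F=[16.1  6.4 -0.4] grip=0.363
force: [15.7, -20.0, -1.0]
grip_force: 29.1
LOOK t=15.325 tab=213.6deg r=90 wrist area=59 | crank=135.6 r=61.3 z=176.2 F=[ 5.9 -5.1  7.7] grip=0.365
```

```bash
python3 -m handwheel '[[[-19,-32,0,0,0,0,-1],[4,-37,0,0,0,0,-1],[25,-28,0,0,0,0,-1],[36,-8,0,0,0,0,-1],[34,15,0,0,0,0,-1],[19,32,0,0,0,0,-1],[-4,37,0,0,0,0,-1],[-25,28,0,0,0,0,-1]]]'|grep force; python3 look.py;python3 -m handwheel '[[[-36,8,0,0,0,0,-1],[-34,-15,0,0,0,0,-1],[-19,-32,0,0,0,0,-1],[4,-37,0,0,0,0,-1],[25,-28,0,0,0,0,-1],[36,-8,0,0,0,0,-1],[34,15,0,0,0,0,-1],[19,32,0,0,0,0,-1]]]'|grep force; python3 look.py; 
```

```text
force: [-15.2, -27.3, 11.7]
grip_force: 31.3
LOOK t=16.375 tab=351.3deg r=102 side area=124 | crank=61.4 r=59.4 z=176.0 F=[-15.2 -27.3  11.7] grip=0.362
force: [-18.9, 3.5, 11.4]
grip_force: 29.6
LOOK t=17.425 tab=142.4deg r=101 side area=78 | crank=-12.5 r=60.0 z=176.3 F=[-18.9   3.5  11.4] grip=0.363
```

```bash
python3 -m handwheel '[[[-4,37,0,0,0,0,-1],[-25,28,0,0,0,0,-1],[-36,8,0,0,0,0,-1],[-34,-15,0,0,0,0,-1],[-19,-32,0,0,0,0,-1],[0,-25,0,0,0,0,-1],[4,-12,0,0,0,0,-1],[0,0,0,0,0,0,-1]]]'|grep force; python3 look.py;python3 -m handwheel '[[[0,0,0,0,0,0,-1],[0,0,0,0,0,0,-1],[0,0,0,0,0,0,-1],[0,0,0,0,0,0,-1],[0,0,0,0,0,0,-1],[0,0,0,0,0,0,-1],[0,0,0,0,0,0,-1],[0,0,0,0,0,0,-1]]]'|grep force; python3 look.py; python3 look.py
```

```text
force: [-9.9, -4.6, 15.9]
grip_force: 30.2
LOOK t=18.475 tab=286.7deg r=102 side area=95 | crank=-156.2 r=62.4 z=176.4 F=[-9.9 -4.6 15.9] grip=0.364
force: [-10.3, -4.5, 16.4]
grip_force: 30.2
LOOK t=19.525 tab=338.0deg r=101 side area=123 | crank=-157.1 r=62.4 z=176.4 F=[-10.3  -4.5  16.4] grip=0.363
LOOK t=19.575 tab=338.3deg r=102 side area=130 | crank=-157.1 r=62.3 z=176.4 F=[-10.3  -5.   15.7] grip=0.367
```

```bash
python3 -m handwheel '[[[19,-24,0,0,0,0,-1],[29,-11,0,0,0,0,-1],[31,5,0,0,0,0,-1],[24,20,0,0,0,0,-1],[0,0,0,0,0,0,-1],[0,0,0,0,0,0,-1],[0,0,0,0,0,0,-1],[0,0,0,0,0,0,-1]]]'|grep force; python3 look.py;python3 -m handwheel '[[[0,0,0,0,0,0,-1],[0,0,0,0,0,0,-1],[0,0,0,0,0,0,-1],[0,0,0,0,0,0,-1]]]'|grep force; python3 look.py
```

```text
force: [5.0, -3.9, 4.7]
grip_force: 29.6
LOOK t=20.625 tab=4.0deg r=101 side area=149 | crank=-35.7 r=59.2 z=176.7 F=[ 5.  -3.9  4.7] grip=0.367
force: [5.2, -3.2, 4.5]
grip_force: 29.6
LOOK t=21.175 tab=4.6deg r=101 side area=148 | crank=-35.8 r=59.2 z=176.7 F=[ 5.2 -3.2  4.5] grip=0.362
```

```bash
python3 -m handwheel '[[[0,0,0,0,0,0,0.3],[0,0,0,0,0,0,0.3],[0,0,0,0,0,0,0.3],[0,0,10,0,0,0,0.3],[0,0,30,0,0,0,0.3],[0,0,40,0,0,0,0.3],[0,0,30,0,0,0,0.3],[0,0,0,0,0,0,0.3]]]'; python3 -m handwheel '[[[0,0,0,0,0,0,0.3],[0,0,0,0,0,0,0.3],[0,0,0,0,0,0,0.3],[0,0,0,0,0,0,0.3]]]'|grep force;python3 look.py; python3 - <<'E'
from look import *
S=capture("side");cv2.imwrite("pics/end.png",S["image"][180:420,180:500,::-1])
print([(b[0].tolist(),b[1][4]) for k in("blue","orange","yellow") for b in blobs(S["image"],k)])
E
```

```text
time_s: 22.22
eef_pos: [565.0, 88.7, 288.1]
ee_rot: [0.003, 0.175, 0.984, 0.0]
force: [-0.4, 0.5, 0.4]
grip_width: 0.651
grip_force: 0.0
force: [0.6, -0.2, -0.3]
grip_force: 0.0
LOOK t=22.725 tab=4.6deg r=101 side area=149 | crank=-36.1 r=57.4 z=285.0 F=[ 0.6 -0.2 -0.3] grip=0.646
[([287.0, 246.0], 322), ([268.4, 332.5], 292), ([288.3, 312.7], 148), ([229.3, 433.5], 621)]
```

View pics/end.png

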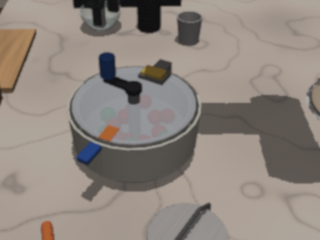

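The crop shows the orange tab (288,313 in the full frame) lined up with the blue spout (268,332). The shoe is in its clip and the gripper is clear of the knob. At 4.6° off, the tab end is about 33 mm from the spout mark, inside the 42 mm limit.

```bash
python3 -c "
from rig import *
print(finish_job())"
```

```text
the job is handed in; nothing more can be done
None
```

The job is handed in (it returned no verdict): by my camera readings the basket held about 2.5 rad/s (24 turns a minute) for roughly 9 s, now stands still with its tab about 5° from the spout, and the crank is released with the drag shoe still in its clip.

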